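# Fit the throat insert and stand the tapered sanding spindle in its socket

## Task

Get the bench sander ready: fit the loose black throat insert into the recess of the wooden sanding station, its tongue hooked under the steel lip and the plate swung down flat, then take the sanding drum out of its sloping holster and stand it upright through the insert's hole with its taper fully home in the steel socket. Set both down without dropping them, and leave the other things on the bench where they are.

Things in the scene. Friction and masses are not known exactly. Their poses are not given: they have to be found in the camera images.
- station: Sanding station: fixed wooden deck 210 (x) x 160 (y) x 76 mm high, origin centre of underside, z up. Open recess in its top: 15 mm deep, x -67 to +67, y +-52.5 mm. Along the -x edge of the recess is a 4 mm steel lip flush with the deck top; under it a slot 11 mm high at the recess floor runs on to x -79.5 mm over the full width. Does not move in the work.
- socket (a point): Mouth of the station's tapered steel socket, on its vertical axis, level with the recess floor (61 mm above the bench); same axes as the station, at station x -20 mm. Collar 15.5 mm radius; cone 13.6 mm radius 4 mm below this point, narrowing by 1.2 mm radius per 10 mm down.
- insert_hole (a point): Centre, at the underside, of the 40 mm square hole in the loose throat insert. Axes: x away from the tongue, z up through the plate. Insert: black plastic plate 15 mm thick, seen from this point x -40 to +85, y +-50 mm, with a 4 mm thick tongue at underside level out to x -57 mm. Starts flat on the bench. Fitted, this point lies at the socket mouth point, same x direction.
- insert: The throat insert (about 0.22 kg); origin at the underside, 20 mm along +x from the hole's centre. In the recess it has 2 mm play along x and 2.5 mm along y either way, top flush. Plate plus tongue are longer than the recess opening: it goes in tongue first under the lip, tilted about 20 degrees with the tongue edge low, then swings down.
- insert_bar (a point): Centre (half-way up) of the insert's wooden grab bar: 16 mm thick (x), 60 mm long (y), 36 mm high, standing on the plate 58 mm along +x from the hole's centre; this point is 33 mm above the plate's underside. Same axes as the insert.
- drum (a point): Centre of the drum of the loose sanding spindle, on its axis; z along the axis away from the tapered shank. Drum: brown abrasive, 46 mm diameter, 85 mm long; a nut 24 mm wide, 12 mm high on top. Starts leaning 35 to 38 degrees from vertical in the holster; draw it out 75 mm along its axis. Home in the socket it stands upright, this point 64.5 mm above the socket mouth point.
- tip (a point): Centre of the small end of the spindle's taper, 115.5 mm from the drum's centre. Below the drum: steel neck 28 mm diameter, 23 mm long, then a taper 50 mm long, 28 to 16 mm diameter. Fully home the tip is about 51 mm below the socket mouth point.
- spindle: The sanding spindle (170 mm, about 0.4 kg); origin at the tip, z along its axis towards the nut. Home, its drum stands 7 mm clear of the insert. The drum is wider than the insert's hole, so the insert goes in first.
- holster: Fixed wooden holster where the spindle starts: base 130 (x) x 90 (y) x 10 mm, origin centre of underside; two cheeks 53 mm high and a dark steel sleeve of 42 mm outer diameter sloping 35 degrees, upper end towards the holster's -x side, rim about 82 mm above the bench.
- caliper: digital caliper lying flat, 200 mm long, bystander; origin under its middle
- screwdriver: screwdriver lying flat, bystander
- cork_block: cork sanding block 100 x 60 x 35 mm, bystander
- jar: amber glass jar 64 mm wide, 75 mm high, bystander
- flask: grey drinking flask 72 mm wide, 220 mm high, bystander
- can: can 74 mm wide, 110 mm high, bystander
- brush: brush lying flat, bystander
- paper_pack: flat pack of abrasive sheets 140 x 110 x 12 mm, bystander
Things that resemble listed ones, but are neither listed nor needed, are in the scene too. Leave any blue or green look-alike of the insert alone. Of the things that look like the spindle, the largest one is meant.

How it is judged:
On the way:
1. the insert lies flat in the recess, tongue under the lip (horizontal distance between insert_hole and socket below 0.005 m and z of insert_hole in the frame of socket below 0.003 m and angle between the x axis of insert_hole and the x axis of socket, either way round below 0.08 rad and angle between insert_hole's own z axis and vertical below 0.03 rad and x of insert_bar in the frame of socket above 0.04 m), for 0.2 s.
At the end, for the whole second after the job is handed in: Insert flat (1.7 deg) on the recess floor (3 mm), tongue under the lip, hole within 5 mm of the socket axis; spindle upright (2 deg) in the socket, tip within 3 mm of its axis, taper home within about 3.5 mm; both released and at rest (all of step 1 and angle between drum's own z axis and vertical below 0.035 rad and horizontal distance between tip and socket below 0.003 m and z of tip in the frame of socket below -0.0475 m and linear speed of each of spindle, insert below 0.02 m/s); the robot touches nothing.
It fails at once if the spindle was dropped or knocked (moving faster than 0.45 m/s outside the fingers) (contact force between spindle and the fingers below 0.05 N and linear speed of spindle above 0.45 m/s).
It fails at once if the insert was dropped or knocked (moving faster than 0.45 m/s outside the fingers) (contact force between insert and the fingers below 0.05 N and linear speed of insert above 0.45 m/s).
It fails at once if a bystander was moved by more than 40 mm (distance of any of caliper, screwdriver, cork_block, jar, flask, can, brush, paper_pack from where it was at the start of the episode above 0.04 m).
It also fails if it takes over 61 s, if anything falls off the work surface, if the arm or the gripper's body presses on something with over 40 N, if the wrist force passes 120 N, or if a joint passes its speed limit or range.

## Robot

A 6-joint arm with a two-finger parallel gripper is mounted at the origin on the work surface. World frame = base frame: x ahead of the robot, y to its left, z up, the work surface at z = 0. Lengths are in m, angles in rad, forces in N, time in s.
With the tool pointing down it reaches from about 0.3 to 1 m from the base axis. Payload 5.1 kg.
Tool frame: the origin (TCP) lies midway between the tips of the shut fingers; the grasp point (between the pads) lies 19 mm behind it (r.hold_point_z is the distance from the TCP to the grasp point, in m); z points along the fingers, y is the line along which they close (so a half turn about z gives the same grasp; the last joint's range is limited). The gripper opens to 95 mm and grips with 3 to 60 N. Pads are 20 mm wide; open, the fingers measure 119 mm over their backs; the gripper's body (75 mm by 180 mm) begins 59 mm behind the grasp point.
Start: joints at [1.036, 0.124, 1.65, -0, 1.367, -0.083], TCP at [0.284, 0.585, 0.215] pointing down, gripper open.
Joint ranges: [-2.61, 2.61], [-1.02, 2.33], [0.03, 2.71], [-1.35, 4.49], [0.32, 2.68], [-2.91, 2.91]. Speed limits (rad/s): [2.57, 2.57, 3.14, 3.14, 3.14, 3.14].

## Interface

Orientations are given as [roll, pitch, yaw] about the fixed x, y, z axes, in that order (R = Rz(yaw) Ry(pitch) Rx(roll)).
In Python, from cell import r, optics gives the robot as it stands. Calls block until the motion is done:
- r.move_pose(position, orientation): joint-space move of the TCP to a pose.
- r.line_to(position, attitude=None, speed=0.15): straight line of the TCP; attitude=None keeps the orientation; speed is the mean speed in m/s.
- r.set_joints(angles): joint-space move.
- r.gripper_to(opening, grasp_force=None): opening from 0.0 (shut) to 1.0 (fully open); grasp_force is the grip in N (None keeps the last); returns when the fingers have stopped.
- r.sleep(seconds).
- r.inverse_kinematics(position, orientation): joint angles nearest the present ones, or None.
- r.observe(): the state.
- optics.snapshot(name): name is "scene" or "top" or "wrist"; returns a dict with "image" (420x560x3 uint8, red, green, blue), "intrinsics" (3x3 intrinsics, pixels), "camera_from_world" (4x4, takes a point from world to camera coordinates). Camera axes: x right, y up, looking along -z (the intrinsics and any distortion apply to the point x, -y, -z); pixel columns grow to the right and rows downward; lengths in m; the calibration is good to about 2 mm. The wrist camera is an equidistant fisheye: a pixel r from the principal point sees the ray r / f radians off the axis. A picture is of the moment at which its call begins. There is no depth.
A pose or a line that the arm cannot do raises r.MotionError and nothing moves.
- r.sign_off(): hands the job in; it is judged then, once.
The state is a dict: "time": time; "qpos": joint angles; "qd": joint speeds; "joint_torque": joint torques, N m; "position": TCP position; "eef_rot": TCP orientation; "force": force on the tool from outside, world axes, zero at the start; "moment": the same for the moment, N m; "opening": opening from 0.0 (shut) to 1.0 (fully open); "finger_force": force on a finger pad.
Only numpy, scipy, OpenCV 4.12 (cv2) and the standard library are available. Lean on these libraries where they do the work, as an engineer would, in place of code of your own. Each camera call takes 0.05 s, during which the arm holds its last target. There are 200 camera calls.

## Working session

There is one attempt and no reset: what is moved stays moved. The work goes in short steps, each a Python script; the robot and the scene stay as the last script left them, time stands still between calls to the robot, and variables do not carry over. Pictures are saved under pics/ and viewed, at most 10 in all, crops included, and the job is handed in when it is done.

```bash
ls; mkdir -p pics
python3 - <<'E'
from cell import r, optics
import cv2, numpy as np, pickle
d={}
for n in ["scene","top","wrist"]:
    s=optics.snapshot(n); d[n]=s
    cv2.imwrite(f"pics/{n}0.png",s["image"][:,:,::-1]); print(n,s["intrinsics"],np.round(s["camera_from_world"],3), [k for k in s])
pickle.dump(d,open("s0.pkl","wb"))
print(r.observe(), r.hold_point_z)
E
```

```text
pics
scene [[496.17813069   0.         273.18445105]
 [  0.         496.17813069 202.8587549 ]
 [  0.           0.           1.        ]] [[ 0.332  0.943  0.008 -0.084]
 [-0.799  0.277  0.533  0.372]
 [ 0.501 -0.183  0.846 -1.943]
 [ 0.     0.     0.     1.   ]] ['image', 'intrinsics', 'camera_from_world']
top [[485.28022382   0.         283.33925874]
 [  0.         485.28022382 205.69390311]
 [  0.           0.           1.        ]] [[ 0.014 -1.     0.    -0.063]
 [ 0.99   0.014  0.137 -0.536]
 [-0.137 -0.002  0.991 -1.403]
 [ 0.     0.     0.     1.   ]] ['image', 'intrinsics', 'camera_from_world']
wrist [[325.1922621    0.         283.67454678]
 [  0.         325.1922621  211.86575911]
 [  0.           0.           1.        ]] [[ 0.436  0.9   -0.003 -0.649]
 [-0.867  0.419 -0.269  0.03 ]
 [-0.241  0.12   0.963 -0.391]
 [ 0.     0.     0.     1.   ]] ['image', 'intrinsics', 'camera_from_world']
{'time': 0.15, 'qpos': array([ 1.03641578e+00,  1.24341692e-01,  1.65133722e+00,  4.76950485e-06,
        1.36752261e+00, -8.26449676e-02]), 'qd': array([ 0.00125791, -0.00298028, -0.00422488, -0.00178804,  0.00195862,
        0.00194809]), 'joint_torque': array([ 5.89715455e-04, -4.18190825e+01, -3.60471725e+01,  7.75041408e-02,
        4.69023047e-02, -9.21851370e-05]), 'position': array([0.28354042, 0.58434536, 0.21369189]), 'eef_rot': array([-3.13998967e+00, -1.37467034e-04,  2.68985600e+00]), 'force': array([-0.82467882, -0.92961023, -0.04919162]), 'moment': array([ 0.05538056,  0.04141834, -0.02003339]), 'finger_force': 0.0, 'opening': 0.9959508307775947} 0.0188
```

View pics/top0.png

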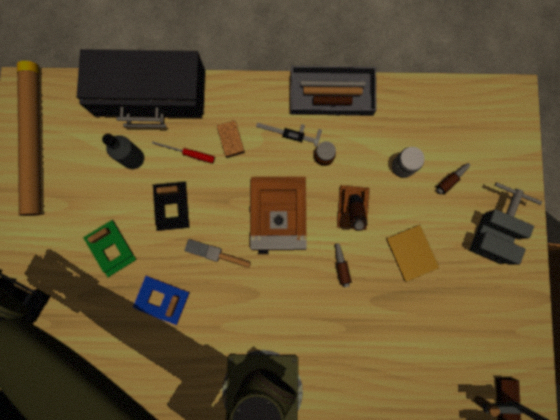

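View pics/scene0.png

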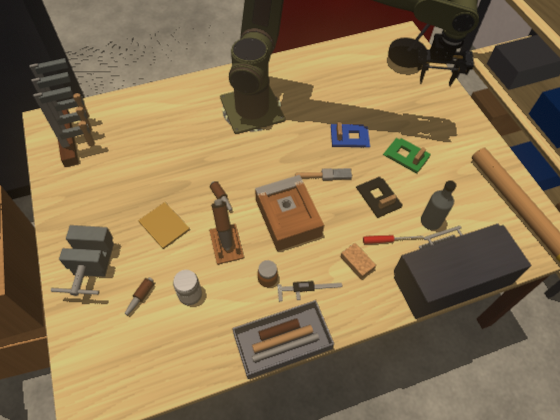

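Top view: black insert at about (171,206), with its bar up-image. The station is at (278,213) with its lip at the bottom, and the holster with drum is at (354,207).

```bash
cat > h.py <<'E'
import numpy as np, cv2
def cam(s):
    return s["intrinsics"], np.array(s["camera_from_world"])
def ray(s,px,fish=False):
    K,T=cam(s); x=(px[0]-K[0,2])/K[0,0]; y=(px[1]-K[1,2])/K[1,1]
    if fish:
        t=np.hypot(x,y); k=np.sin(t)/max(t,1e-9); d=np.array([x*k,-y*k,-np.cos(t)])
    else: d=np.array([x,-y,-1.])
    R=T[:3,:3]; return -R.T@T[:3,3], R.T@d/np.linalg.norm(d)
def onz(s,px,z,fish=False):
    o,d=ray(s,px,fish); return o+d*(z-o[2])/d[2]
def proj(s,P,fish=False):
    K,T=cam(s); p=T[:3,:3]@np.asarray(P,float)+T[:3,3]; x,y,z=p[0],-p[1],-p[2]
    if fish:
        rr=np.hypot(x,y); t=np.arctan2(rr,z); k=t/max(rr,1e-9); u=np.array([x*k,y*k])
    else: u=np.array([x/z,y/z])
    return u*K[0,0]+K[:2,2]
def tri(rays):
    A=np.zeros((3,3));b=np.zeros(3)
    for o,d in rays:
        M=np.eye(3)-np.outer(d,d);A+=M;b+=M@o
    p=np.linalg.solve(A,b); return p,[np.linalg.norm((np.eye(3)-np.outer(d,d))@(p-o)) for o,d in rays]
E
python3 - <<'E'
import pickle,cv2,numpy as np
from h import *
d=pickle.load(open("s0.pkl","rb"))
t=d["top"]["image"]
c=cv2.resize(t[160:290,140:390],None,fx=3.2,fy=3.2,interpolation=cv2.INTER_CUBIC)
cv2.imwrite("pics/topz.png",np.clip(c[:,:,::-1]*1.5,0,255))
for n,p,z in [("ins",(171,206),.015),("station",(278,213),.076),("drum",(354,207),.1),("camcen",(280,210),0)]: print(n,onz(d["top"],p,z))
g=t[:,:,:].max(2)
m=((g<55)*255).astype(np.uint8); sub=np.zeros_like(m); sub[170:240,145:200]=m[170:240,145:200]
cs,_=cv2.findContours(sub,cv2.RETR_EXTERNAL,cv2.CHAIN_APPROX_NONE); c=max(cs,key=cv2.contourArea)
print(cv2.contourArea(c),cv2.minAreaRect(c)); b=cv2.boxPoints(cv2.minAreaRect(c)); print([np.round(onz(d["top"],p,.015),4) for p in b])
E
```

```text
ins [0.53368074 0.2833121  0.015     ]
station [ 0.50955343 -0.04013112  0.076     ]
drum [ 0.52681746 -0.25561774  0.1       ]
camcen [ 0.52815062 -0.04509443  0.        ]
1398.5 ((170.43179321289062, 205.57913208007812), (45.76351547241211, 32.7620964050293), 85.76361083984375)
[array([0.6003, 0.3428, 0.015 ]), array([0.6091, 0.244 , 0.015 ]), array([0.4704, 0.2281, 0.015 ]), array([0.4618, 0.3256, 0.015 ])][ WARN:0@0.021] global loadsave.cpp:1063 imwrite_ Unsupported depth image for selected encoder is fallbacked to CV_8U.
```

View pics/topz.png

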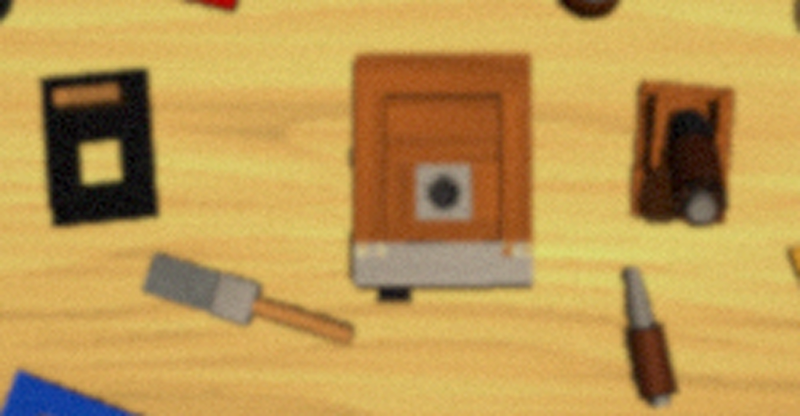

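The zoom shows the insert as a 142 x 99 mm footprint, which matches the spec, with yaw about 0.12. Its bar is on the far side at zoom (88,94) and its hole at (101,162). The socket is at zoom (443,191) and the lip faces the robot. The drum leans towards the robot, with its nut at zoom (700,208). Next I'll look from close by with the wrist camera.

Run:
```python
from cell import r, optics
import cv2, numpy as np, pickle
from h import *
d={}
def go(n,p,yaw):
    r.move_pose(p,[np.pi,0,yaw]); r.sleep(.2); s=optics.snapshot("wrist"); d[n]=s; cv2.imwrite(f"pics/w_{n}.png",s["image"][:,:,::-1])
    K,T=cam(s); print(n,"cam",-T[:3,:3].T@T[:3,3],"look",-T[2,:3],r.observe()["time"],r.observe()["qpos"].round(2),r.observe()["position"])
go("drum",[.42,-.20,.33],np.pi/2)
go("sta",[.47,-.04,.28],np.pi/2)
go("ins",[.56,.288,.20],1.69)
pickle.dump(d,open("s1.pkl","wb"))
im=[cv2.resize(d[k]["image"],(400,300),interpolation=cv2.INTER_AREA) for k in d]+[np.zeros((300,400,3),np.uint8)]
cv2.imwrite("pics/w_all.png",np.vstack([np.hstack(im[:2]),np.hstack(im[2:])])[:,:,::-1])
```

```text
drum cam [ 0.41964586 -0.12352097  0.49944503] look [-8.40241030e-04 -2.70586109e-01 -9.62695409e-01] 3.2333 [-0.56 -0.34  1.89  0.    1.6  -0.56] [ 0.42015289 -0.19974906  0.3299336 ]
sta cam [0.46964606 0.03494288 0.45025832] look [-3.42905763e-04 -2.71205345e-01 -9.62521451e-01] 4.2167 [-0.2  -0.32  1.95 -0.    1.51 -0.2 ] [ 0.47015267 -0.04120342  0.28065349]
ins cam [0.55089178 0.3625268  0.37033278] look [ 0.03185458 -0.26853691 -0.96274255] 5.7833 [ 0.39  0.09  1.71 -0.    1.34  0.27] [0.56043918 0.28701841 0.20062072]
```

View pics/w_all.png

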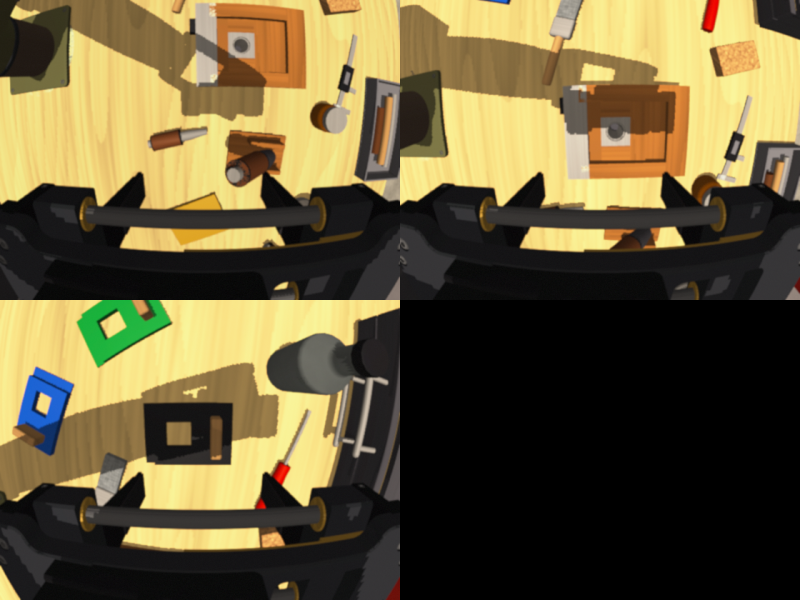

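The wrist views show, in full-resolution pixels:
- Insert hole near (252,187) and bar top near (302,196) in the "ins" view.
- Socket near (302,182) in the "sta" view.
- Drum near (350,225) in the "drum" view.

I'll crop each of these to get edges.

Run:
```python
import cv2, numpy as np, pickle
from h import *
d=pickle.load(open("s1.pkl","rb")); t=pickle.load(open("s0.pkl","rb"))["top"]
def crop(k,x,y,f): 
    c=d[k]["image"][y:y+int(300/f),x:x+int(400/f)]; return np.clip(cv2.resize(c,(400,300),interpolation=cv2.INTER_CUBIC).astype(float)*1.3,0,255).astype(np.uint8)
A=[crop("ins",195,135,2.86),crop("sta",220,105,2),crop("drum",300,170,3.6),crop("drum",260,0,2.2)]
cv2.imwrite("pics/crops.png",np.vstack([np.hstack(A[:2]),np.hstack(A[2:])])[:,:,::-1])
s=d["ins"]; g=s["image"].max(2).astype(np.uint8)
m=(g<50).astype(np.uint8)*255; roi=np.zeros_like(m); roi[135:235,195:335]=255; m&=roi
m=cv2.morphologyEx(m,cv2.MORPH_OPEN,np.ones((3,3),np.uint8))
cs,h=cv2.findContours(m,cv2.RETR_CCOMP,cv2.CHAIN_APPROX_NONE)
for i,c in enumerate(cs):
    if cv2.contourArea(c)>150:
        rc=cv2.minAreaRect(c); b=cv2.boxPoints(rc); print("parent",h[0][i][3],cv2.contourArea(c),np.round(rc[0],1),np.round(rc[1],1),np.round(rc[2],1))
        for z in (0,.015,.051): print(z,[np.round(onz(s,p,z,True)[:2],4).tolist() for p in b])
```

```text
parent -1 7968.0 [263. 186.] [ 84. 122.] 90.0
0 [[0.4598, 0.3291], [0.5993, 0.3443], [0.6139, 0.2449], [0.4661, 0.227]]
0.015 [[0.4634, 0.3304], [0.5973, 0.3451], [0.6113, 0.2496], [0.4695, 0.2325]]
0.051 [[0.4723, 0.3337], [0.5926, 0.3468], [0.6052, 0.2611], [0.4777, 0.2457]]
parent 2 1310.5 [253.  186.5] [44. 35.] 0.0
0 [[0.5, 0.2615], [0.4966, 0.3032], [0.5472, 0.3088], [0.5519, 0.2676]]
0.015 [[0.5021, 0.2656], [0.4988, 0.3056], [0.5474, 0.311], [0.5518, 0.2714]]
0.051 [[0.507, 0.2754], [0.504, 0.3114], [0.5478, 0.3162], [0.5518, 0.2806]]
```

View pics/crops.png

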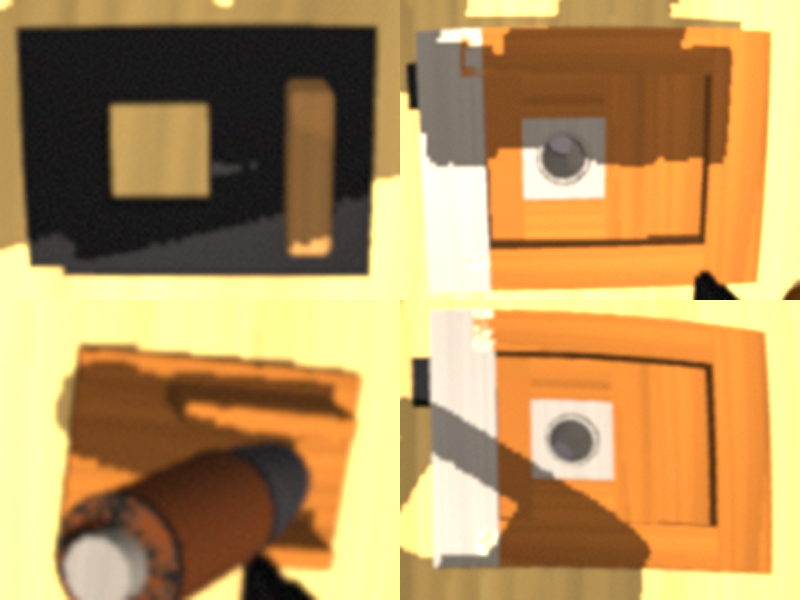

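The crops show crisp edges on all targets: the insert hole square, the bar, the socket ring inside a light square collar plate, and the drum with its nut face at (327,243) in the full "drum" view. Now I'll turn those pixels into points.

Run:
```python
import cv2, numpy as np, pickle
from h import *
d=pickle.load(open("s1.pkl","rb")); T0=pickle.load(open("s0.pkl","rb"))
P=lambda x,y,f,ox,oy,cx=0,cy=0: ((x-cx)/f+ox,(y-cy)/f+oy)
ins=lambda x,y,z: onz(d["ins"],P(x,y,2.86,195,135),z,True).round(4)[:2]
sta=lambda x,y,z: onz(d["sta"],P(x,y,2,220,105,400,0),z,True).round(4)[:2]
dr=lambda x,y,z: onz(d["drum"],P(x,y,2.2,260,0,400,300),z,True).round(4)[:2]
print("hole L",ins(111,151,0),ins(111,151,.015),"R",ins(208.5,150,0),ins(208.5,150,.015),"T",ins(158,103,0),ins(158,103,.015),"B",ins(161,198,0),ins(161,198,.015))
print("plate right",ins(375,28,.015),ins(368,272,.015),"left tongue",ins(19,32,.004),ins(31,264,.004),"bot edge",ins(70,272,.015),"topedge0",ins(19,30,0),ins(375,27,0),"z15",ins(375,27,.015))
print("bar top",[ins(*p,.051) for p in [(285,85),(335,88),(286,255),(330,255)]])
print("sta sq",[sta(*p,.061) for p in [(522,118),(606,117),(606,198),(523,200)]],"c",sta(562.5,157.5,.061))
print("dr sq",[dr(*p,.061) for p in [(530,401),(612,401),(614,480),(532,478)]],"c",dr(572,440,.061))
print("lip edge sta",sta(490,160,.076),sta(491,240,.076),"deck R",sta(771,33,.076),sta(757,278,.076))
print("lip edge dr",dr(496,335,.076),dr(499,565,.076),"deck R",dr(765,333,.076),dr(771,572,.076),"recess R",dr(712,365,.076),dr(715,524,.076))
print("top socket",onz(T0["top"],P(443,191,3.2,140,160),.061),"deck corners top",[onz(T0["top"],P(*p,3.2,140,160),.076).round(4) for p in [(357,55),(529,55),(354,285),(532,285)]])
nut=P(100,565,3.6,300,170,0,300); print("nut tri",tri([ray(d["drum"],nut,True),ray(T0["top"],P(701,208,3.2,140,160))]))
```

```text
hole L [0.5018 0.2814] [0.5038 0.2847] R [0.5415 0.2863] [0.5419 0.2894] T [0.5191 0.3033] [0.5204 0.3057] B [0.5241 0.264 ] [0.5252 0.268 ]
plate right [0.5998 0.3445] [0.6113 0.247 ] left tongue [0.4605 0.3269] [0.4717 0.23  ] bot edge [0.4907 0.2326] topedge0 [0.4595 0.3273] [0.6018 0.3442] z15 [0.5997 0.3449]
bar top [array([0.5665, 0.3227]), array([0.5839, 0.3238]), array([0.5746, 0.2617]), array([0.5904, 0.2636])]
sta sq [array([ 0.4664, -0.0149]), array([ 0.5171, -0.0141]), array([ 0.5183, -0.0647]), array([ 0.4668, -0.0659])] c [ 0.491  -0.0392]
dr sq [array([ 0.4662, -0.017 ]), array([ 0.517, -0.014]), array([ 0.518 , -0.0649]), array([ 0.4673, -0.066 ])] c [ 0.4918 -0.041 ]
lip edge sta [ 0.4477 -0.0377] [ 0.4475 -0.087 ] deck R [0.6147 0.041 ] [ 0.6176 -0.1138]
lip edge dr [0.4448 0.0212] [ 0.4466 -0.1203] deck R [0.6157 0.0407] [ 0.6183 -0.1163] recess R [0.578  0.0127] [ 0.579  -0.0893]
top socket [ 0.49183797 -0.04151896  0.061     ] deck corners top [array([0.6134, 0.0384, 0.076 ]), array([ 0.6157, -0.1179,  0.076 ]), array([0.4049, 0.0363, 0.076 ]), array([ 0.4071, -0.1223,  0.076 ])]
nut tri (array([ 0.47165618, -0.26312985,  0.14164693]), [np.float64(4.7729948909194123e-05), np.float64(4.772994890927524e-05)])
```

```bash
cat >> h.py <<'E'
from scipy.spatial.transform import Rotation as Ro
def M(p,R):
    A=np.eye(4); A[:3,:3]=R.as_matrix(); A[:3,3]=p; return A
def pr(A): return A[:3,3].tolist(), Ro.from_matrix(A[:3,:3]).as_euler('xyz').tolist()
YI=.116; HI=np.array([.522,.285,0.]); YS=.015; SO=np.array([.4920,-.0405,.061])
H0=M(HI,Ro.from_euler('z',YI)); S=M(SO,Ro.from_euler('z',YS))
bar=(H0@[.058,0,.0,1])[:3]
G=M([bar[0],bar[1],.0205],Ro.from_euler('xyz',[np.pi,0,YI+np.pi/2]))
REL=np.linalg.inv(H0)@G
def tcp(th,x,z,y=0):   # tongue tip at (x,y,z) of socket frame, tilt th deg
    A=M([x,y,z],Ro.from_euler('y',-th,degrees=True)); A=A@M([.057,0,0],Ro.identity())
    return pr(S@A@REL)
E
python3 - <<'E'
from cell import r, optics
from h import *
import cv2
for a in [(17,-.036,.06),(17,-.036,.002),(17,-.0575,.0015),(0,-.057,0)]: print(tcp(*a), r.inverse_kinematics(*tcp(*a)) is not None)
r.gripper_to(.5)
p,o=pr(G); r.move_pose([p[0],p[1],.10],o); r.line_to(p,o,.12)
r.gripper_to(0,45); s=r.observe(); print(s["opening"]*95,s["finger_force"],s["position"],s["time"],s["force"])
r.line_to([p[0],p[1],.20],None,.12); s=r.observe(); print(s["opening"]*95,s["finger_force"],s["force"])
r.move_pose(*tcp(17,-.036,.07)); r.sleep(.3)
I=[optics.snapshot(n) for n in ("wrist","scene","top")]
import pickle; pickle.dump(I,open("s2.pkl","wb"))
c=I[0]["image"][60:330,60:480]; e=cv2.resize(I[1]["image"][120:270,200:410],(560,400),interpolation=cv2.INTER_CUBIC)
cv2.imwrite("pics/c2.png",np.hstack([cv2.resize(c,(400,257)),cv2.resize(e,(400,257))])[:,:,::-1])
print(r.observe()["time"])
E
```

```text
([0.5599737792217939, -0.039480316834288494, 0.17422699354035692], [2.8448866807507573, 0.0, 1.5857963267948967]) True
([0.5599737792217939, -0.039480316834288494, 0.11622699354035694], [2.8448866807507573, 0.0, 1.5857963267948967]) True
([0.5384761979264427, -0.03980280474067455, 0.11572699354035694], [2.8448866807507573, 0.0, 1.5857963267948967]) True
([0.5499934751223428, -0.03963003262463297, 0.0815], [3.141592653589793, 0.0, 1.5857963267948962]) True
15.571594464044594 45.000221729278564 [0.57964613 0.29175482 0.02073469] 8.65 [-0.45505507  0.17352637  1.27396846]
16.074369406472858 44.999257922172546 [-0.66870736  0.22801181 -3.43955782]
12.0083
```

View pics/c2.png

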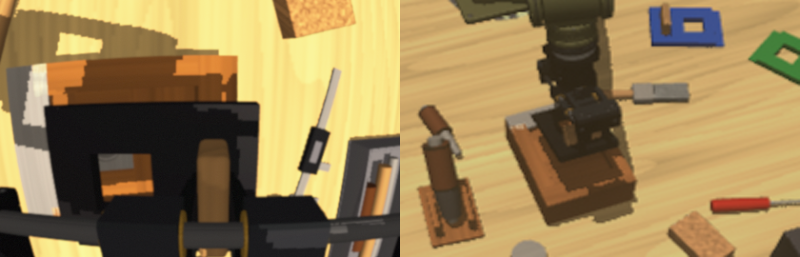

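The insert is held cleanly and tilted over the recess. In the wrist image, its +y corners are at about full (109,171) and (330,168). I'll compare those with the prediction, then insert.

Run:
```python
from cell import r, optics
from h import *
import pickle,cv2
w=pickle.load(open("s2.pkl","rb"))[0]
s=r.observe(); T=M(s["position"],Ro.from_euler('xyz',s["eef_rot"])); H=T@np.linalg.inv(REL)
for l in [(-.057,.05,.004),(-.057,.05,0),(-.04,.05,.015),(.085,.05,.015),(.085,.05,0),(-.02,.02,.015),(.02,.02,.015)]: print(l,proj(w,(H@[*l,1])[:3],True).round(1))
g=(w["image"].max(2)<60)
for row in (185,195): 
    x=np.where(g[row,80:360])[0]+80; print(row,x.min(),x.max())
```

```text
(-0.057, 0.05, 0.004) [105.6 173. ]
(-0.057, 0.05, 0) [108.6 172. ]
(-0.04, 0.05, 0.015) [120.  174.9]
(0.085, 0.05, 0.015) [334.1 172.1]
(0.085, 0.05, 0) [330.3 168.3]
(-0.02, 0.02, 0.015) [154.3 223.4]
(0.02, 0.02, 0.015) [218.5 224. ]
185 108 330
195 108 330
```

Run:
```python
from cell import r, optics
from h import *
import cv2,pickle
def f(t): s=r.observe(); print(t,s["force"].round(1),s["moment"].round(2),s["position"].round(4),round(s["time"],2))
f("start")
r.line_to(*tcp(17,-.036,.003),speed=.08); f("low")
r.line_to(*tcp(17,-.0575,.0018),speed=.05); f("hook")
for th in (14,11,8,5,2.5,0):
    a=tcp(th,-.0575+.0005*(1-th/17),.0018-.0013*(1-th/17)); r.line_to(*a,speed=.06); f(th)
    if np.abs(r.observe()["force"]).max()>30: print("stop"); break
w=optics.snapshot("wrist"); pickle.dump(w,open("s3.pkl","wb")); cv2.imwrite("pics/c3.png",w["image"][:,:,::-1])
```

```text
start [-0.8  0.4 -2.6] [-0.13  0.3  -0.03] [ 0.5601 -0.0391  0.1842] 12.01
low [ 0.7  0.5 -2.7] [-0.08  0.32 -0.03] [ 0.5605 -0.0396  0.118 ] 13.0
hook [-0.   0.1 -2.8] [-0.09  0.31  0.01] [ 0.5382 -0.0398  0.1161] 13.58
14 [-1.6 -0.2 -2.9] [-0.09  0.25  0.04] [ 0.5415 -0.0397  0.1101] 13.84
11 [ 0.1  0.4 -3.2] [-0.13  0.21 -0.02] [ 0.5436 -0.0396  0.1041] 14.1
8 [-0.3 -0.2 -2.1] [-0.08  0.15  0.03] [ 0.5457 -0.0396  0.0983] 14.36
5 [-1.  -0.2 -2.3] [-0.13  0.1   0.01] [ 0.5476 -0.0396  0.0922] 14.62
2.5 [-0.5 -0.6 -3. ] [-0.11  0.03 -0.01] [ 0.5489 -0.0396  0.0871] 14.87
0 [ 0.7 -0.2 -2.7] [-0.06 -0.04  0.05] [ 0.5501 -0.0396  0.0819] 15.12
```

View pics/c3.png

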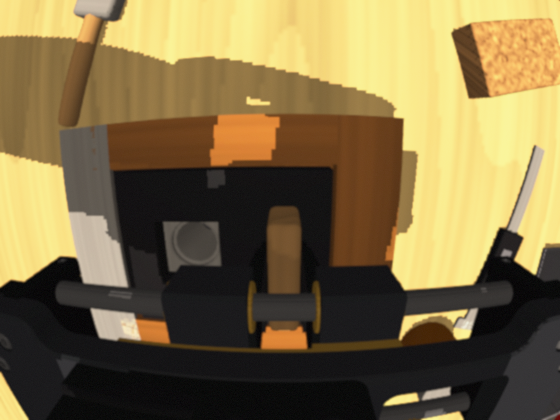

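The insert is flat in the recess with its hole round the socket at (193,243), and the recess margins look even. I'll seat it, release, and go look at the drum.

Run:
```python
from cell import r, optics
from h import *
import cv2,pickle
for z in (-.0003,-.001):
    r.line_to(*tcp(0,-.057,z),speed=.03); s=r.observe(); print(s["force"].round(1))
    if s["force"][2]>3: break
r.gripper_to(.45); r.sleep(.1)
p=r.observe()["position"]; r.line_to([p[0],p[1],.20],speed=.15)
r.sleep(.1); a=optics.snapshot("wrist"); print(r.observe()["time"])
r.move_pose([.42,-.26,.31],[np.pi,0,0]); r.gripper_to(.95); r.sleep(.2); b=optics.snapshot("wrist"); print(r.observe()["time"])
pickle.dump((a,b),open("s4.pkl","wb"))
c=b["image"][80:300,130:430]; c2=a["image"][0:300,0:400]
cv2.imwrite("pics/c4.png",np.hstack([cv2.resize(c,(480,352),interpolation=cv2.INTER_CUBIC),cv2.resize(c2,(320,352))])[:,:,::-1])
```

```text
[0.1 0.  0.4]
[-4.4  1.3  5.5]
17.55
19.8167
```

View pics/c4.png

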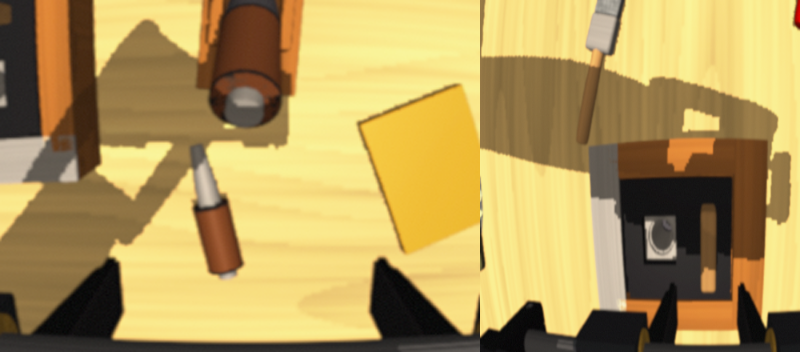

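The right half confirms the insert is seated and released. On the left, the nut is at crop (247,103), and the drum axis runs up-image to about (251,10). I'll intersect the axis planes from two views.

Run:
```python
from h import *
import pickle
d=pickle.load(open("s1.pkl","rb"))["drum"]; T=pickle.load(open("s0.pkl","rb")); b=pickle.load(open("s4.pkl","rb"))[1]
A=lambda x,y:(x/1.6+130,y/1.6+80); B=lambda x,y:(x/3.6+300,(y-300)/3.6+170); C=lambda x,y:(x/3.2+140,y/3.2+160)
for tn,(fr) in {"b":[ray(b,A(247,103),True),ray(d,B(101,565),True)],"all":[ray(b,A(247,103),True),ray(d,B(101,565),True),ray(T["top"],C(701,208))]}.items(): print("nut",tri(fr))
nut=tri(fr)[0]
def n(s,p,q):
    v=np.cross(ray(s,p,True)[1],ray(s,q,True)[1]); return v/np.linalg.norm(v)
for q in [(251,10),(249.5,10),(252.5,10)]:
  for q2 in [(264,490),(264,494),(264,486)]:
    v=np.cross(n(b,A(247,103),A(*q)),n(d,B(101,565),B(*q2))); v/=np.linalg.norm(v); v*=np.sign(v[2]); print(q,q2,v.round(3),"lean",np.degrees(np.arccos(v[2])).round(1),"az",np.degrees(np.arctan2(v[1],v[0])).round(1))
# holster base corners
print([onz(d,B(*p),.01,True).round(4) for p in [(82,347),(360,375),(333,567),(60,505)]])
```

```text
nut (array([ 0.47231868, -0.2613141 ,  0.14510734]), [np.float64(0.0009109216710127106), np.float64(0.0009109216710125604)])
nut (array([ 0.47200983, -0.26187835,  0.14437949]), [np.float64(0.0014562878843068282), np.float64(0.0004138012110519198), np.float64(0.0010719392598596033)])
(251, 10) (264, 490) [-0.656  0.031  0.754] lean 41.0 az 177.3
(251, 10) (264, 494) [-0.672  0.032  0.74 ] lean 42.3 az 177.3
(251, 10) (264, 486) [-0.64   0.031  0.768] lean 39.9 az 177.2
(249.5, 10) (264, 490) [-0.668  0.02   0.744] lean 42.0 az 178.2
(249.5, 10) (264, 494) [-0.685  0.021  0.728] lean 43.3 az 178.3
(249.5, 10) (264, 486) [-0.652  0.02   0.758] lean 40.7 az 178.2
(252.5, 10) (264, 490) [-0.644  0.042  0.764] lean 40.2 az 176.3
(252.5, 10) (264, 494) [-0.659  0.043  0.751] lean 41.4 az 176.3
(252.5, 10) (264, 486) [-0.628  0.041  0.777] lean 39.0 az 176.3
[array([ 0.4792, -0.215 ,  0.01  ]), array([ 0.6059, -0.2257,  0.01  ]), array([ 0.6019, -0.3171,  0.01  ]), array([ 0.4717, -0.2859,  0.01  ])]
```

```bash
cat >> h.py <<'E'
def axis(lean,az): 
    l,z=np.radians([lean,az]); return np.array([np.sin(l)*np.cos(z),np.sin(l)*np.sin(z),np.cos(l)])
AX=axis(36.5,176.8); NUT=np.array([.472,-.2617,.1445]); CEN=NUT-.0545*AX
y_=np.cross([0,0,1],AX); y_/=np.linalg.norm(y_); RG=Ro.from_matrix(np.c_[np.cross(y_,-AX),y_,-AX])
def dpose(k): return (CEN+k*AX).tolist(), RG.as_euler('xyz').tolist()
E
python3 - <<'E'
from cell import r, optics
from h import *
import cv2,pickle
K=-.0108
print(CEN,[ (r.inverse_kinematics(*dpose(K+k)) is not None) for k in (.1,0,.09)], pr(M([0,0,0],RG)))
r.move_pose(*dpose(K+.1)); r.line_to(*dpose(K),speed=.12); print(r.observe()["force"].round(1))
r.gripper_to(0,40); s=r.observe(); print(s["opening"]*95,s["finger_force"],s["force"].round(1),s["time"],s["position"]-dpose(K)[0])
for k in (.01,.05,.085):
    r.line_to(*dpose(K+k),speed=.08); s=r.observe(); print(k,s["force"].round(1),s["opening"]*95)
p=dpose(K+.085)[0]; r.line_to([p[0],p[1],p[2]+.08],speed=.15)
# upright, tool vertical
UP=[np.pi,0,Ro.from_matrix(RG.as_matrix()).as_euler('xyz')[2]]; print(dpose(0)[1])
r.move_pose([.46,-.25,.30],[np.pi,0,0]); r.sleep(.3)
I=[optics.snapshot(n) for n in ("wrist","scene","top")]; pickle.dump(I,open("s5.pkl","wb"))
s=r.observe(); print(s["time"],s["force"].round(1),s["position"],s["eef_rot"])
pt=proj(I[1],s["position"]).astype(int); print(pt)
e=I[1]["image"][pt[1]-60:pt[1]+60,pt[0]-60:pt[0]+60]
cv2.imwrite("pics/c5.png",np.hstack([cv2.resize(e,(400,400),interpolation=cv2.INTER_CUBIC),cv2.resize(I[0]["image"][0:400,80:480],(400,400))])[:,:,::-1])
E
```

```text
[ 0.50436729 -0.26350961  0.1006898 ] [True, True, True] ([0.0, 0.0, 0.0], [3.141592653589793, -0.6370451769779303, -0.0558505360638184])
[ 0.3 -0.3  0.2]
45.55509167347532 39.97314155101776 [-2.1  4.7  4.5] 22.25 [9.23551773e-05 7.40633414e-04 1.06769572e-04]
0.01 [1.7 3.6 0.5] 45.57822188926306
0.05 [-0.6  0.2 -5.6] 45.467503386653526
0.085 [ 0.1 -0.3 -5. ] 45.529630387078704
[3.141592653589793, -0.6370451769779303, -0.0558505360638184]
25.4667 [ 0.1 -0.3 -5.5] [ 0.4593646  -0.25012952  0.29981541] [-3.14145816e+00 -3.18727348e-04 -8.87518345e-04]
[215 169]
```

View pics/c5.png

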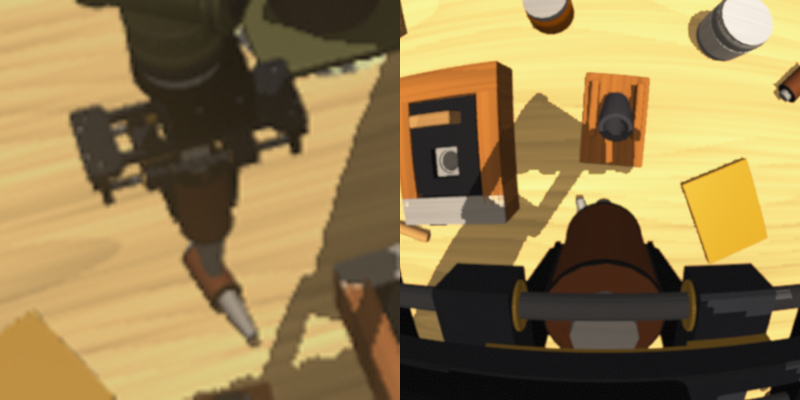

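The drum is out and held in the gripper, and the sleeve at right is empty at (615,115). In the scene crop the small look-alike on the bench overlaps the taper. I'll check where the tip should project and compare by differencing against the first scene image.

Run:
```python
from h import *
import pickle,cv2
I=pickle.load(open("s5.pkl","rb"))
s=I[1]; P0=pickle.load(open("s0.pkl","rb"))["scene"]
p=np.array([.4594,-.2501,.2998+.0108])
for k in (.0425,-.0425,-.0655,-.1155): print(k,proj(s,p+[0,0,k]).round(1))
D=np.abs(s["image"].astype(int)-P0["image"].astype(int)).sum(2)
for row in range(174,216,2):
    x=np.where(D[row,195:245]>60)[0]+195; print(row,x.tolist()[:1],x.tolist()[-1:],len(x), s["image"][row,x[len(x)//2]] if len(x) else "")
```

```text
0.0425 [213.3 158. ]
-0.0425 [216.1 175.9]
-0.0655 [216.8 180.4]
-0.1155 [218.2 189.8]
174 [206] [225] 20 [66 48 29]
176 [208] [224] 17 [66 48 29]
178 [209] [224] 16 [65 47 28]
180 [210] [222] 13 [66 49 29]
182 [213] [222] 6 [71 62 48]
184 [219] [222] 4 [98 83 59]
186 [220] [221] 2 [120 100  69]
188 [] [] 0 
190 [] [] 0 
192 [] [] 0 
194 [244] [244] 1 [148 121  77]
196 [243] [244] 2 [105  86  55]
198 [242] [244] 3 [107  87  56]
200 [214] [244] 12 [73 59 42]
202 [213] [244] 16 [124 113  98]
204 [211] [244] 21 [219 181 115]
206 [211] [244] 22 [220 184 117]
208 [211] [244] 23 [220 184 118]
210 [212] [244] 23 [221 197 126]
212 [212] [244] 25 [220 197 126]
214 [212] [244] 26 [219 180 116]
```

The tip projection is consistent: the taper overlaps the look-alike's handle in that view. Next I'll move over the socket and do a guarded descent with side-force compliance.

Run:
```python
from cell import r, optics
from h import *
import cv2,pickle
o=[np.pi,0,0]
r.line_to([SO[0],SO[1],.26],o,.18); r.line_to([SO[0],SO[1],.192],o,.12); r.sleep(.3)
I=[optics.snapshot(n) for n in ("wrist","scene","top")]; pickle.dump(I,open("s6.pkl","wb"))
s=r.observe(); print(s["time"],s["position"],s["force"].round(1),s["moment"].round(2))
c=s["position"]+[0,0,.0108]
for k in (-.0425,-.0655,-.1155): print([proj(i,c+[0,0,k],n==0).round(1) for n,i in enumerate(I)])
pt=proj(I[1],c+[0,0,-.1]).astype(int); e=I[1]["image"][pt[1]-40:pt[1]+30,pt[0]-35:pt[0]+35]; print(pt)
cv2.imwrite("pics/c6.png",np.hstack([cv2.resize(e,(400,400),interpolation=cv2.INTER_CUBIC),cv2.resize(I[0]["image"][100:300,180:380],(400,400),interpolation=cv2.INTER_CUBIC)])[:,:,::-1])
```

```text
27.9833 [ 0.49213773 -0.04050508  0.19232214] [-1.  -0.6 -4.6] [-0.08  0.2   0.01]
[array([283.4, 239.6]), array([286.6, 186. ]), array([277.7, 215.6])]
[array([283.4, 228.6]), array([286.4, 190. ]), array([277.8, 216.6])]
[array([283.4, 210.4]), array([285.9, 198.6]), array([278. , 218.6])]
[286 195]
```

View pics/c6.png

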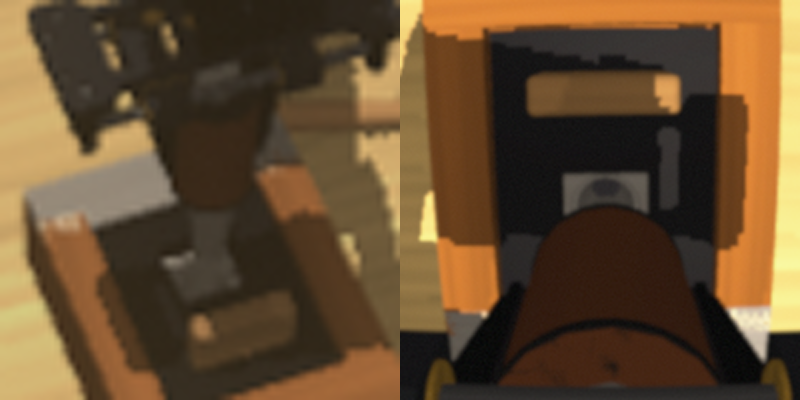

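The tip is above the collar in the scene crop at about (215,280). The drum and socket line up laterally in the wrist crop at x of about 607. Descending.

Run:
```python
from cell import r, optics
from h import *
o=[np.pi,0,0]; xy=SO[:2].copy(); z=.192
f0=r.observe()["force"]; m0=r.observe()["moment"]
while z>.110:
    z-= .006 if z>.165 else .003 if z>.132 else .0015
    r.line_to([xy[0],xy[1],z],o,.06); s=r.observe(); f=s["force"]-f0; m=s["moment"]-m0
    if z<.17: print(round(z,4),xy.round(4),f.round(1),m.round(2),round(s["time"],1))
    if f[2]>12 or np.abs(f).max()>25: print("stop"); break
    if np.hypot(*f[:2])>2.5: xy+=np.clip(f[:2]*.00015,-.001,.001)
```

```text
0.168 [ 0.492  -0.0405] [ 0.8  0.6 -0.8] [0.02 0.06 0.  ] 29.0
0.162 [ 0.492  -0.0405] [ 1.5  1.2 -0.3] [0.06 0.02 0.  ] 29.2
0.159 [ 0.492  -0.0405] [ 1.3  0.1 -0.8] [ 0.1   0.01 -0.  ] 29.5
0.156 [ 0.492  -0.0405] [0.7 0.4 0.6] [0.05 0.03 0.04] 29.7
0.153 [ 0.492  -0.0405] [ 1.   0.8 -0.2] [ 0.09  0.07 -0.04] 30.0
0.15 [ 0.492  -0.0405] [ 0.2 -0.3  0.3] [ 0.05  0.   -0.07] 30.2
0.147 [ 0.492  -0.0405] [0.3 0.8 3. ] [-0.03 -0.01  0.02] 30.5
0.144 [ 0.492  -0.0405] [-3.8  1.2 15.2] [0.36 1.05 0.01] 30.7
stop
```

Contact came early, with Fx < 0, so the tip is too far to +x. That agrees with a true lean nearer 38° than the assumed 36.5°. I'll back off, tilt 1.5°, and continue with compliance.

```bash
cat > desc.py <<'E'
import sys
from cell import r, optics
from h import *
def desc(th,xy,z,zmin=.108,step=.002,lim=12,up=.005,corr=True):
    xy=np.array(xy,float); o=(Ro.from_euler('y',th,degrees=True)*Ro.from_euler('x',np.pi)).as_euler('xyz').tolist()
    a=Ro.from_euler('y',th,degrees=True).apply([0,0,1])
    P=lambda: [*(np.array([xy[0],xy[1],z+.0108])-.0108*a)]
    p=r.observe()["position"]; r.line_to([p[0],p[1],p[2]+up],speed=.06); r.line_to(P(),o,.06); r.sleep(.1)
    s=r.observe(); f0=np.array([-.5,0,-4.8]); m0=np.array([-.05,.2,0])
    while z>zmin:
        z-=step; r.line_to(P(),o,.06); s=r.observe(); f=s["force"]-f0; m=s["moment"]-m0
        print(round(z,4),xy.round(4),f.round(1),m.round(2),round(s["time"],1))
        if f[2]>lim or np.abs(f).max()>25: print("stop"); break
        if corr and np.hypot(*f[:2])>2: xy+=np.clip(f[:2]*.0002,-.001,.001)
    return xy,z
E
python3 - <<'E'
from desc import *
desc(1.5,[.4915,-.0405],.147)
E
```

```text
0.145 [ 0.4915 -0.0405] [ 0.2 -0.1 -0.5] [ 0.01 -0.03  0.02] 31.6
0.143 [ 0.4915 -0.0405] [ 0.5  0.8 -0.6] [-0.   -0.04  0.03] 31.9
0.141 [ 0.4915 -0.0405] [ 0.5 -0.1 -0.7] [0.   0.04 0.  ] 32.1
0.139 [ 0.4915 -0.0405] [ 0.5 -1.1 -0.2] [ 0.03 -0.05 -0.01] 32.4
0.137 [ 0.4915 -0.0405] [-0.4 -0.4 -0.3] [ 0.   -0.05 -0.07] 32.6
0.135 [ 0.4915 -0.0405] [ 1.5 -0.8 -1. ] [ 0.01 -0.04 -0.04] 32.9
0.133 [ 0.4915 -0.0405] [-0.2  0.3  0.1] [0.04 0.07 0.01] 33.1
0.131 [ 0.4915 -0.0405] [-0.8 -0.1 -0.3] [-0.04  0.21 -0.  ] 33.4
0.129 [ 0.4915 -0.0405] [-2.2 -0.9  0.9] [-0.06  0.58  0.02] 33.6
0.127 [ 0.4911 -0.0407] [-2.4  0.3  0.2] [0.13 0.55 0.06] 33.9
0.125 [ 0.4906 -0.0406] [-1.6  1.   0.4] [0.16 0.57 0.04] 34.1
0.123 [ 0.4906 -0.0406] [-3.3  0.9  1.5] [ 0.25  0.85 -0.02] 34.4
0.121 [ 0.4899 -0.0404] [-2.5  1.   0.8] [ 0.22  0.57 -0.01] 34.6
0.119 [ 0.4894 -0.0403] [-1.2  0.6 -0.1] [ 0.13  0.41 -0.06] 34.9
0.117 [ 0.4894 -0.0403] [-2.6  0.4  0.3] [ 0.16  0.55 -0.01] 35.1
0.115 [ 0.4889 -0.0402] [-1.2 -0.4 -0.5] [0.1  0.37 0.02] 35.4
0.113 [ 0.4889 -0.0402] [-1.6  0.8  0.4] [0.16 0.54 0.03] 35.6
0.111 [ 0.4889 -0.0402] [-2.   1.   1.1] [ 0.28  0.8  -0.01] 35.9
0.109 [ 0.4885 -0.04  ] [-3.   0.9  1.5] [0.26 0.75 0.03] 36.1
0.107 [ 0.4879 -0.0398] [-2.3  0.6 -0. ] [0.13 0.58 0.06] 36.4
```

Run:
```python
from desc import *
desc(1.5,[.4874,-.0397],.107,zmin=.097,step=.001,lim=15,up=0)
```

```text
0.106 [ 0.4874 -0.0397] [-0.2 -0.2  1.1] [0.03 0.05 0.03] 37.2
0.105 [ 0.4874 -0.0397] [ 0.1  0.4 -0.3] [ 0.05  0.09 -0.01] 37.5
0.104 [ 0.4874 -0.0397] [0.5 0.3 0. ] [ 0.04  0.16 -0.02] 37.7
0.103 [ 0.4874 -0.0397] [-0.8  0.4  1.6] [ 0.05  0.21 -0.  ] 38.0
0.102 [ 0.4874 -0.0397] [-3.6  0.7  5.9] [ 0.15  0.74 -0.06] 38.2
0.101 [ 0.4867 -0.0396] [-3.6  1.2 10.6] [ 0.2   0.77 -0.02] 38.5
0.1 [ 0.486  -0.0393] [-3.3  1.4 12. ] [0.18 0.67 0.01] 38.7
0.099 [ 0.4853 -0.0391] [-4.3  0.3 14.5] [0.1  0.74 0.02] 39.0
0.098 [ 0.4844 -0.039 ] [-4.3  0.8 15.3] [ 0.13  0.6  -0.02] 39.2
stop
```

Now in firm contact with some side load, so the spindle may be leaning in the grip. I'll relax the grip to a few newtons to let the taper right itself, then check.

Run:
```python
from cell import r, optics
from h import *
import pickle
def f(t): s=r.observe(); print(t,s["force"].round(1),s["moment"].round(2),s["position"].round(4),round(s["opening"]*95,2),round(s["finger_force"],1),round(s["time"],2))
I=[optics.snapshot("wrist")]
f(0)
r.gripper_to(0,10); r.sleep(.2); f(10); r.gripper_to(0,3); r.sleep(.3); f(3); I.append(optics.snapshot("wrist"))
# centre the tool back over the socket, upright, dragging the drum gently
p=r.observe()["position"]; r.line_to([.492,-.0405,p[2]],[np.pi,0,0],.03); r.sleep(.2); f("c"); I.append(optics.snapshot("wrist"))
pickle.dump(I,open("s7.pkl","wb"))
for a,b in ((0,1),(1,2)):
    A,B=[cv2.cvtColor(I[k]["image"],cv2.COLOR_RGB2GRAY)[195:300,230:340].astype(np.float32) for k in (a,b)]; print(cv2.phaseCorrelate(A,B))
```

```text
0 [-4.3  0.5 11.4] [0.11 0.76 0.02] [ 0.4866 -0.0395  0.1011] 45.5 40.0 39.27
10 [-4.1  1.3 11.1] [ 0.16  0.74 -0.03] [ 0.4866 -0.0394  0.101 ] 45.94 10.0 39.69
3 [ 3.  -1.5  3.6] [-0.23 -0.17 -0.02] [ 0.485  -0.0393  0.0985] 46.04 3.0 40.21
c [-2.9  4.3 -1.2] [0.73 0.72 0.05] [ 0.4905 -0.0397  0.0968] 46.22 3.0 40.88
((0.3410540703792151, -0.674660683294654), 0.7949459462989995)
((1.1832171458575473, 0.6691829332126531), 0.0468656004211049)
```

Run:
```python
from cell import r, optics
from h import *
import pickle
r.gripper_to(.65); r.sleep(.3); r.gripper_to(.9)
p=r.observe()["position"]; r.line_to([p[0],p[1],.24],speed=.15)
r.move_pose([.40,-.0405,.32],[np.pi,0,0]); r.sleep(.2)
s=r.observe(); print(s["time"],s["force"].round(1))
I=[optics.snapshot(n) for n in ("wrist","top","scene")]; pickle.dump(I,open("s8.pkl","wb"))
w=I[0]
# predicted nut-top and drum-rim pixels if home & upright
for z in (.061+.0645+.0545,.061+.0645+.0425,.061+.0645-.0425): print(z,[proj(i,[SO[0],SO[1],z],n==0).round(1) for n,i in enumerate(I)])
im=w["image"].astype(int); sat=im.max(2)-im.min(2); pt=proj(w,[SO[0],SO[1],.18],True)
m=((sat<25)&(im.max(2)>70)).astype(np.uint8); x,y=pt.astype(int); roi=np.zeros_like(m); roi[max(0,y-45):y+45,x-45:x+45]=1
n,l,st,c=cv2.connectedComponentsWithStats(m*roi)
for i in range(1,n):
    if st[i,4]>60: print(st[i],c[i].round(1),[onz(w,c[i],z,True).round(4) for z in (.18,)])
hsv=cv2.cvtColor(w["image"],cv2.COLOR_RGB2HSV); cv2.imwrite("pics/c8.png",w["image"][max(0,y-90):y+90,x-120:x+120,::-1].repeat(3,0).repeat(3,1)); print(x,y)
```

```text
44.2583 [ 0.3  0.3 -0.2]
0.18 [array([283.9, 104.7]), array([277.6, 214.8]), array([286.8, 182.4])]
0.168 [array([283.9, 105.3]), array([277.7, 215.3]), array([286.6, 184.6])]
0.08299999999999999 [array([283.9, 108.6]), array([278. , 218.8]), array([285.8, 199.3])]
[244 145  78   4 162] [287.5 147.3] [array([ 0.4517, -0.0439,  0.18  ])]
283 104
```

I've used all my views, so I'll continue numerically with profiles through the predicted nut pixel.

Run:
```python
import pickle; from h import *
w,t,sc=pickle.load(open("s8.pkl","rb")); im=w["image"]
print("col 284"); print([(y,*im[y,284].tolist()) for y in range(60,170,5)])
print("row 105"); print([(x,*im[105,x].tolist()) for x in range(225,345,5)])
print("top"); print([(x,*t["image"][215,x].tolist()) for x in range(262,296,2)]); print([(y,*t["image"][y,278].tolist()) for y in range(196,240,2)])
```

```text
col 284
[(60, 218, 157, 87), (65, 173, 124, 70), (70, 74, 58, 43), (75, 53, 51, 49), (80, 53, 50, 50), (85, 161, 100, 65), (90, 165, 100, 65), (95, 225, 213, 193), (100, 223, 210, 190), (105, 223, 211, 191), (110, 228, 217, 196), (115, 224, 210, 191), (120, 144, 98, 71), (125, 23, 20, 20), (130, 42, 39, 38), (135, 19, 20, 18), (140, 21, 21, 20), (145, 62, 57, 53), (150, 223, 207, 187), (155, 225, 212, 192), (160, 225, 212, 191), (165, 222, 206, 187)]
row 105
[(225, 223, 133, 55), (230, 221, 132, 54), (235, 211, 126, 52), (240, 189, 113, 48), (245, 59, 49, 48), (250, 52, 48, 46), (255, 49, 47, 46), (260, 145, 88, 55), (265, 169, 100, 62), (270, 170, 148, 129), (275, 222, 208, 189), (280, 223, 210, 191), (285, 223, 210, 190), (290, 223, 212, 192), (295, 211, 186, 165), (300, 168, 104, 67), (305, 166, 101, 65), (310, 57, 54, 51), (315, 57, 53, 51), (320, 57, 53, 52), (325, 179, 105, 44), (330, 221, 133, 55), (335, 223, 134, 55), (340, 212, 127, 51)]
top
[(262, 33, 31, 14), (264, 31, 31, 14), (266, 32, 29, 13), (268, 27, 25, 9), (270, 29, 26, 13), (272, 29, 25, 13), (274, 40, 36, 26), (276, 57, 53, 44), (278, 72, 65, 57), (280, 86, 77, 67), (282, 67, 57, 48), (284, 45, 29, 17), (286, 26, 22, 13), (288, 11, 12, 9), (290, 15, 8, 11), (292, 13, 17, 14), (294, 15, 13, 13)]
[(196, 97, 64, 33), (198, 109, 73, 37), (200, 71, 47, 25), (202, 26, 20, 13), (204, 17, 14, 16), (206, 18, 14, 11), (208, 42, 27, 17), (210, 66, 57, 49), (212, 106, 98, 88), (214, 97, 89, 77), (216, 41, 38, 27), (218, 28, 26, 11), (220, 32, 29, 10), (222, 40, 39, 22), (224, 41, 41, 19), (226, 46, 42, 20), (228, 46, 47, 23), (230, 48, 47, 24), (232, 54, 52, 26), (234, 58, 54, 32), (236, 63, 60, 33), (238, 64, 60, 32)]
```

The nut is centred at about (283.5,105), against a prediction of (283.9,104.7) for home and upright. One oblique view will check the height.

Run:
```python
from cell import r, optics
from h import *
import pickle
w=pickle.load(open("s8.pkl","rb"))[0]
r.move_pose([.40,-.24,.30],[np.pi,0,0]); r.sleep(.2); v=optics.snapshot("wrist"); pickle.dump(v,open("s9.pkl","wb")); print(r.observe()["time"])
def blob(s,lo=True):
    im=s["image"].astype(int); p=proj(s,[SO[0],SO[1],.18],True); x,y=p.astype(int)
    m=((im[:,:,2]>140)&(im.max(2)-im.min(2)<50)).astype(np.uint8); roi=np.zeros_like(m); roi[max(0,y-30):y+30,x-30:x+30]=1
    n,l,st,c=cv2.connectedComponentsWithStats(m*roi); o=[(st[i].tolist(),c[i].round(1)) for i in range(1,n) if st[i,4]>40]; print(p.round(1),o)
    return c[1:][np.argmax([st[i,4] for i in range(1,n)])]
a,b=blob(w),blob(v); print(tri([ray(w,a,True),ray(v,b,True)]))
im=v["image"]; p=proj(v,[SO[0],SO[1],.18],True).astype(int)
for z in (.168,.083,.076): print(z,proj(v,[SO[0],SO[1],z],True).round(1),proj(v,[SO[0],SO[1]-.023,z],True).round(1))
print([(x,*im[p[1],x].tolist()) for x in range(p[0]-30,p[0]+75,3)])
```

```text
45.475
[283.9 104.7] [([271, 93, 25, 25, 484], array([282.9, 105.2]))]
[ 85.7 117.6] [([77, 107, 18, 23, 304], array([ 85.6, 118.3]))]
(array([ 0.49143709, -0.03957448,  0.1787619 ]), [np.float64(6.423665735853646e-05), np.float64(6.423665735853506e-05)])
0.168 [ 91.8 117.4] [110.  115.2]
0.083 [127.3 116.8] [143.2 115.3]
0.076 [129.7 116.8] [145.4 115.3]
[(55, 250, 238, 146), (58, 250, 237, 145), (61, 250, 236, 144), (64, 250, 233, 140), (67, 250, 236, 144), (70, 250, 238, 146), (73, 250, 235, 141), (76, 147, 121, 97), (79, 198, 185, 166), (82, 199, 185, 166), (85, 199, 186, 167), (88, 199, 185, 166), (91, 199, 186, 167), (94, 182, 169, 152), (97, 74, 69, 62), (100, 93, 72, 60), (103, 142, 78, 43), (106, 126, 78, 51), (109, 105, 67, 45), (112, 36, 22, 15), (115, 47, 25, 14), (118, 52, 29, 15), (121, 52, 27, 13), (124, 52, 28, 15), (127, 51, 27, 14), (130, 52, 29, 18), (133, 53, 29, 15), (136, 53, 28, 16), (139, 53, 29, 17), (142, 39, 28, 21), (145, 33, 31, 32), (148, 39, 36, 35), (151, 40, 37, 36), (154, 40, 37, 37), (157, 39, 36, 35)]
```

The nut top triangulates to (0.4914, -0.0396, 0.1788), against 0.180 for home, and the drum's lower edge is where it should be. The spindle is upright and seated, so I'm handing in.

```bash
python3 -c "
from cell import r
print(r.sign_off(), r.observe()['time'])"
```

```text
the job is handed in; nothing more can be done
the job is handed in; nothing more can be done
```

The insert is hooked under the lip and flat in the recess, and the spindle stands upright in the socket, its nut top about 1 mm from the calculated home height; I handed in at about 45.5 s, and no verdict came back.

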